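# Seat a plaster cast in the keyed chuck of a scanning stand and latch it

## Task

Set the plaster cast with the oblong foot and three finger stubs on the scanning stand: lower it into the well, feel for the keyed slot by sliding and turning it lightly until it drops fully home with its flange flat on the platter. Then swing the steel latch all the way round to its stop, over the flange, and let go. Plaster is brittle, so press gently on the stand (about 10 N is plenty), and leave the other cast and the cups, lid, spatula, jar and offcut where they are.

Things in the scene. Friction and masses are not known exactly. Their poses are not given: they have to be found in the camera images.
- keyed_cast_mid (a point): Centre (half-way up) of the loose cast to be seated: off-white plaster, 90 mm tall, 0.11 to 0.23 kg, upright on its foot. Round flange 66 mm across, 18 to 24 mm above the bottom; block 40 (x) x 24 (y) mm, 24 to 62 mm above the bottom, gripped across its y; three tapered finger stubs in a row along x on top. z is up. Turned by half a turn it fits the slot as well
- keyed_cast_foot (a point): Centre of the underside of the same cast's foot, 45 mm below its centre. The foot is oblong, 40 x 20 mm (long side along x), 18 mm high, its lowest 3 mm stepped in to 38.6 x 18.6 mm
- round_cast_mid (a point): Centre of the other loose cast, 90 mm tall, same flange and block, but a round foot 44 mm across and one thick stub on top. It stays where it is
- well (a point): Centre of the well's mouth on the stand, at the platter's top face, 30 mm above the table; x, y, z are the housing's axes. Round well 50.4 mm across, 7 mm deep; in its floor, centred, the keyed slot 42.4 x 22.4 mm, 12 mm deep. A foot resting on the well's floor has its flange 11 mm above the platter; fully home, the flange lies on the platter and the cast's centre is 27 mm above this point
- stand: Fixed scanning stand: grey housing 170 x 170 mm, 26 mm high, round aluminium platter 96 mm across in it, with the well in its middle; origin at its underside's centre, same axes as the well. The platter is braked (holds against light turning) at an angle that is not measured: seen from above, the slot's long side is turned clockwise from the housing's x axis by 14 to 55 degrees
- latch_pivot (a point): The latch's vertical hinge axis on the housing, at the underside of the latch bar, 9 mm above the platter's top
- latch (a joint): Latch angle in rad: starts near 0 (open, swung off the platter), 0 to 0.2; 1.31 is the stop, with its bar over the flange of a seated cast. It grows counter-clockwise seen from above, turns with light friction and stays where it is left. A cast that is not home blocks the bar
- latch_pin (a point): Centre of the latch's upright black finger pin: 14 mm diameter, its top 20 mm above this point, its foot on the 8 mm thick steel bar 18 mm below it. It sits on the bar's tail, 40 mm from the pivot, opposite the long end of the bar (10 mm wide, 66 mm from pivot to tip), and goes round the pivot as the latch turns
- cup_a: Clear plastic sample cup, 52 mm across, 42 mm high, loose; origin at its underside's centre
- cup_b: A second cup like it
- cup_lid: White plastic lid, 56 mm across, 6 mm thick, loose; origin at its underside's centre
- spatula: Spatula 170 mm long lying on the table, loose
- jar: Small jar, 56 mm across, 60 mm high, loose; origin at its underside's centre
- offcut: Round plaster offcut, 56 mm across, 16 mm high, loose; origin at its underside's centre
Not all that is in view belongs to the job. Leave any orange or pink look-alike of the part that bears keyed_cast_mid alone.

How it is judged:
On the way, in this order (a step that is already met when the one before it is completed fails the run):
1. the cast is fully home in the slot with the latch still open (horizontal distance between keyed_cast_mid and well below 0.005 m and z of keyed_cast_mid in the frame of well below 0.0295 m and angle between keyed_cast_mid's own z axis and vertical below 0.06 rad and value of joint latch below 0.6 rad), for 0.2 s.
2. the latch is swung over the flange to its stop (value of joint latch above 1.22 rad), for 0.2 s.
At the end, for the whole second after the job is handed in: The keyed cast is fully home (its centre within 5 mm of the well's axis and less than 29.5 mm above the platter's top, tilted less than 0.06 rad) and the latch stands at 1.22 rad or more (horizontal distance between keyed_cast_mid and well below 0.005 m and z of keyed_cast_mid in the frame of well below 0.0295 m and angle between keyed_cast_mid's own z axis and vertical below 0.06 rad and value of joint latch above 1.22 rad); the robot touches nothing.
It fails at once if the cast is pressed against the stand, platter or latch with more than 60 N (contact force between keyed_cast and stand above 60 N).
It fails at once if the other cast is moved by more than 15 mm (distance of round_cast_mid from where it was at the start of the episode above 0.015 m).
It fails at once if a cup, the lid, the spatula, the jar or the offcut is moved by more than 20 mm (distance of any of cup_a, cup_b, cup_lid, spatula, jar, offcut from where it was at the start of the episode above 0.02 m).
It also fails if it takes over 72 s, if anything falls off the work surface, if the arm or the gripper's body presses on something with over 40 N, if the wrist force passes 120 N, or if a joint passes its speed limit or range.

## Robot

A 6-joint arm with a two-finger parallel gripper is mounted at the origin on the work surface. World frame = base frame: x ahead of the robot, y to its left, z up, the work surface at z = 0. Lengths are in m, angles in rad, forces in N, time in s.
With the tool pointing down it reaches from about 0.25 to 0.725 m from the base axis. Payload 4 kg.
Tool frame: the origin (TCP) lies on the centre line of the jaws, within the pads' length; the fingertips stand 17 mm ahead of it and the grasp point (between the pads) lies 2 mm behind it; z points along the fingers, y is the line along which they close (so a half turn about z gives the same grasp; the last joint's range is limited). The gripper opens to 85 mm and grips with 20 to 120 N. Pads are 22 mm wide; open, the fingers measure 114 mm over their backs; the gripper's body (76 mm by 85 mm) begins 54 mm behind the grasp point. The pads swing forward as they close: fully open they stand 13 mm farther back than shut.
Start: joints at [1.301, 0.241, 0.005, 1.335, 0, 1.571], TCP at [0.133, 0.482, 0.248] pointing down, gripper open.
Joint ranges: [-2.72, 2.72], [-1.05, 1.87], [-1.09, 1.28], [-1.99, 2.15], [-1.42, 1.44], [-3.14, 3.14]. Speed limits (rad/s): [2.79, 2.79, 3.14, 3.14, 3.14, 3.14].

## Interface

Orientations are given as a unit quaternion [x, y, z, w].
In Python, from workcell import bot, camera, get_calibration gives the robot as it stands.
- The arm moves only by the tool apply_moves, never from a script. Its argument "steps" is a list of rows, each a list of 3 entries, a list of its own where there are three numbers: the shift along the tool's x, y, z as a fraction of full scale, then the turn, a rotation vector about the tool's x, y, z as a fraction of full scale, then the opening, from 0 (shut) to 1 (fully open). A call has exactly 8 rows; each row shifts and turns the commanded pose from where the row before left it, along the tool's axes as they then stand; what a row does not reach is not made up. Full scale, the value 1, is 20 cm for a shift and pi rad for a turn. A row lasts 1/12 s, in which the tool goes at most 41.7 mm and 7.16 degrees, less where a joint would pass 70% of its speed; a pose out of reach is approached as far as the arm can. A call with a number of a shift or a turn outside -1 to 1 is refused whole. A call with a gripper value outside its range is refused whole. The fingers move at their own pace and stop on an object; the grip force is fixed at half the most. Time passes only in rows, so rows that do not move let the fingers close, or fill a call up. It gives the time, the measured TCP pose, the force, the opening and the grip force at its end, in the units of the state.
- bot.get_obs(): the state, without advancing time (a new reading comes with each control period).
- camera(name): name is "side" or "top"; returns (picture, depth): 420x560x3 uint8, red, green, blue; 420x560 float32, m along the optical axis (not along the pixel's ray), 0 where there is no reading.
- get_calibration(name): a dict with "fov_y" (degrees; the focal length in pixels is half the picture's height over the tangent of half this angle, whatever the lens; pixels are square), "cx", "cy" (the principal point, pixels), "rvec" (rotation vector, rad) and "tvec" (3), from world to camera coordinates, as OpenCV has them. Camera axes: x right, y down, z forward; pixel columns grow to the right and rows downward; lengths in m; the calibration is good to about 2 mm. A picture is of the moment at which its call begins. get_calibration takes no time and is no camera call.
- bot.job_done(): hands the job in; it is judged then, once.
The state is a dict: "clock": time; "joint_pos": joint angles; "joint_vel": joint speeds; "tau": joint torques, N m; "eef_pos": TCP position; "tool_rot": TCP orientation; "ft_force": force on the tool from outside, world axes, zero at the start; "ft_torque": the same for the moment, N m; "grip_width": finger opening in m; "grasp_force": force on a finger pad.
Only numpy, scipy, OpenCV 4.12 (cv2) and the standard library are available. Lean on these libraries where they do the work, as an engineer would, in place of code of your own. Each camera call takes 0.05 s, during which the arm holds its last target. There are 200 camera calls.

## Working session

There is one attempt and no reset: what is moved stays moved. The work goes in short steps, Python scripts to look and compute and a tool call to move; the robot and the scene stay as the last step left them, time stands still between calls to the robot, and variables do not carry over. Pictures are saved under pics/ and viewed, at most 10 in all, crops included, and the job is handed in when it is done.

Besides the shell and the picture viewer there is one more tool, called after "Request:" by a JSON object that holds its "op" and its "data". apply_moves: Moves the arm, as the interface text tells. Its arguments: {"type":"object","properties":{"steps":{"type":"array"}},"required":["steps"]}

```bash
mkdir -p pics
cat > h.py <<'E'
import numpy as np, cv2
from workcell import bot, camera, get_calibration
def cal(n):
    c=get_calibration(n); f=210/np.tan(np.radians(c['fov_y'])/2)
    return f,c['cx'],c['cy'],cv2.Rodrigues(np.array(c['rvec'],float))[0],np.array(c['tvec'],float)
def cloud(n,d):
    f,cx,cy,R,t=cal(n); v,u=np.mgrid[:420,:560]
    P=np.stack([(u-cx)/f*d,(v-cy)/f*d,d],-1)
    return (P-t)@R
def proj(n,p):
    f,cx,cy,R,t=cal(n); q=np.asarray(p)@R.T+t
    return np.stack([q[...,0]/q[...,2]*f+cx,q[...,1]/q[...,2]*f+cy],-1)
def atz(n,u,v,z):
    f,cx,cy,R,t=cal(n); r=R.T@np.array([(u-cx)/f,(v-cy)/f,1]); o=-R.T@t
    return o+r*(z-o[2])/r[2]
E
python3 - <<'E'
from h import *
for n in("top","side"):
    im,d=camera(n); np.savez(f"pics/{n}0.npz",im=im,d=d)
    cv2.imwrite(f"pics/{n}0.png",cv2.resize(im[...,::-1],(800,600),interpolation=cv2.INTER_CUBIC))
    print(get_calibration(n))
print(bot.get_obs())
E
```

```text
{'fov_y': 42.448619506753026, 'cx': 274.03437206223424, 'cy': 203.11969069385054, 'rvec': array([ 2.10940329, -2.13546574,  0.20372226]), 'tvec': array([-0.09792848,  0.57568798,  1.22300699])}
{'fov_y': 52.14627479968792, 'cx': 278.60120639039997, 'cy': 212.04626688339076, 'rvec': array([ 2.26573676, -0.80960669,  0.34864562]), 'tvec': array([-0.50691905,  0.25088576,  0.83218482])}
{'clock': 0.1, 'joint_pos': array([1.30098172e+00, 2.41340464e-01, 3.85491274e-03, 1.33519901e+00,
       2.26835075e-05, 1.57081896e+00]), 'joint_vel': array([ 1.54510699e-03, -3.36489462e-03,  1.96018413e-03,  9.96197588e-06,
       -2.06902961e-03, -1.71154395e-03]), 'tau': array([ 2.92575323e-04, -3.73138547e+01,  2.53010201e+01,  1.08524953e-02,
        5.02499324e-05,  4.97957643e-06]), 'eef_pos': array([0.13312744, 0.48139602, 0.247499  ]), 'tool_rot': array([ 1.34509621e-01,  9.90911838e-01, -9.34016009e-04, -1.38210585e-04]), 'ft_force': array([-0.09756995,  0.25669337, -0.75455448]), 'ft_torque': array([-0.01885276, -0.06088577,  0.03224616]), 'grasp_force': 0.0, 'grip_width': 0.08515395322878315}
```

View pics/top0.png

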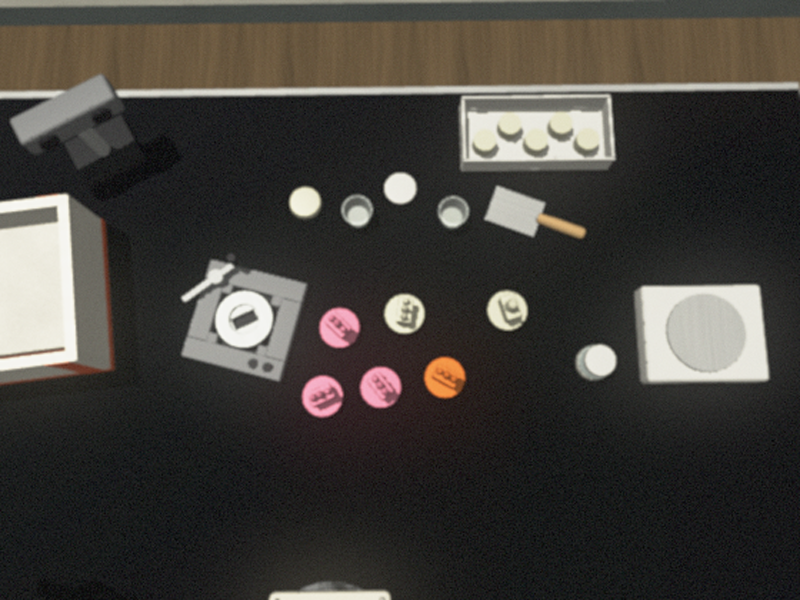

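View pics/side0.png

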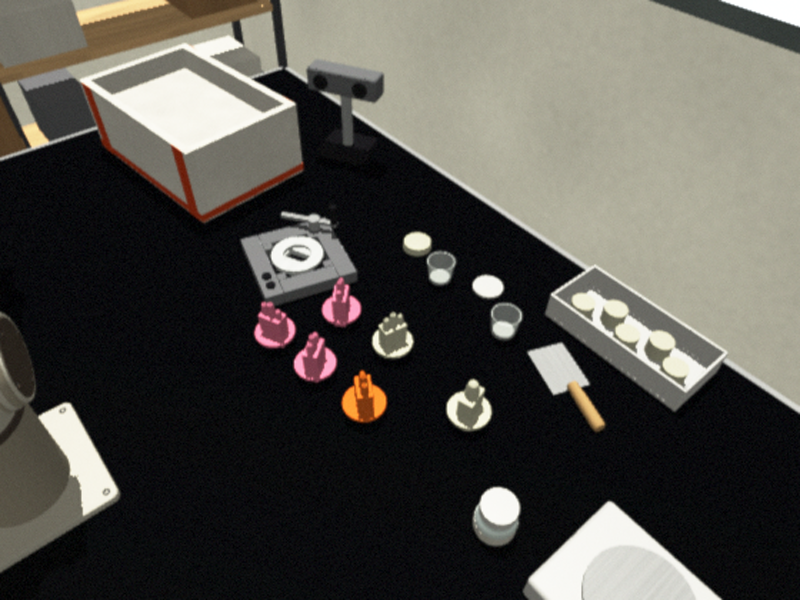

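Top picture (800x600): off-white cast with three stubs at (404,314) and off-white cast with one stub at (507,311). Pink look-alikes are at (340,327), (322,396) and (380,387), and an orange one is at (445,377). The stand's platter is at (244,320) and the latch at (210,280), with its black pin near (231,258). Only (404,314) is off-white with three stubs, so it fits. I'll confirm it in a crop.

Run:
```python
from h import *
z=np.load("pics/top0.npz"); im=z['im'];d=z['d']
s=np.load("pics/side0.npz")
a=cv2.resize(im[175:275,120:310][...,::-1],(800,421),interpolation=cv2.INTER_CUBIC)
cv2.imwrite("pics/crop_t.png",a)
b=cv2.resize(s['im'][135:255,160:320][...,::-1],(800,600),interpolation=cv2.INTER_CUBIC)
cv2.imwrite("pics/crop_s.png",b)
print(proj("top",[[0,0,0],[.133,.482,.248]]),proj("side",[[0,0,0],[.133,.482,.248]]))
C=cloud("top",d)
for u,v in((244,320),(404,314),(507,311),(340,327),(445,377),(380,387),(322,396),(270,340),(350,211),(305,203),(400,188),(231,258),(208,280)):
    print(u,v,C[int(v*.7),int(u*.7)].round(3))
```

```text
[[230.73695979 457.65033767]
 [-39.34440436 420.90791713]] [[ 17.1740341  341.43252003]
 [-36.16520694  99.96362726]]
244 320 [0.535 0.149 0.007]
404 314 [ 0.532 -0.123  0.081]
507 311 [ 0.538 -0.292  0.06 ]
340 327 [ 0.512 -0.019  0.081]
445 377 [ 0.43  -0.187  0.08 ]
380 387 [ 0.415 -0.085  0.087]
322 396 [0.401 0.007 0.089]
270 340 [0.503 0.102 0.004]
350 211 [ 0.726 -0.032  0.011]
305 203 [0.738 0.045 0.019]
400 188 [ 0.768 -0.122  0.007]
231 258 [0.627 0.157 0.084]
208 280 [0.597 0.202 0.049]
```

View pics/crop_t.png

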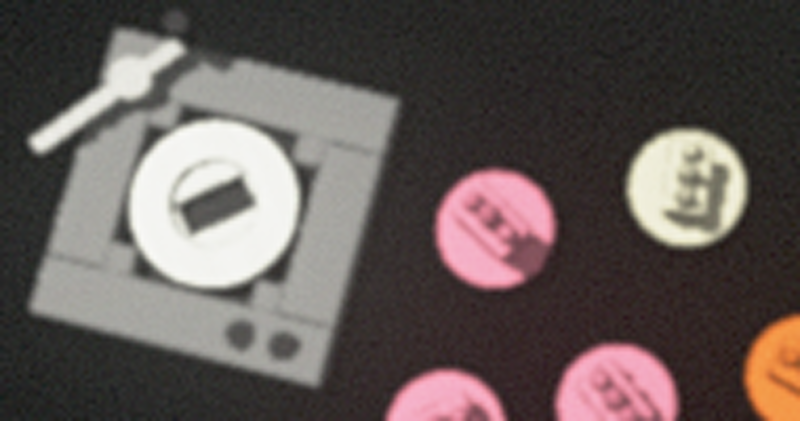

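View pics/crop_s.png

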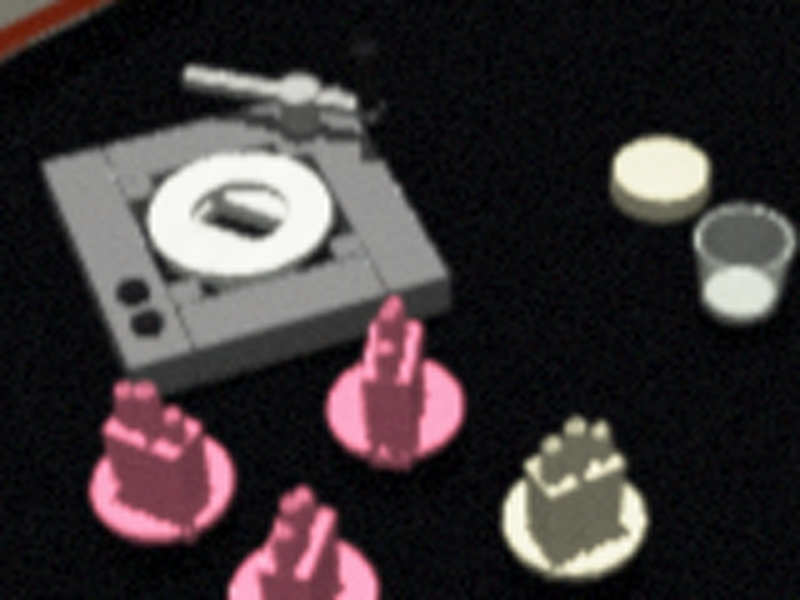

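The crops confirm it: the off-white cast at crop (687,188) has three stubs in a row. Slot, latch bar and dark pin (crop (175,18)) are visible. Now the measurements.

```bash
cat > meas.py <<'E'
from h import *
def run(tn,sn):
    out={}
    z=np.load(tn); im=z['im'];d=z['d']; C=cloud("top",d); hsv=cv2.cvtColor(im,cv2.COLOR_RGB2HSV)
    f,cx,cy,R,t=cal("top"); print("cam",-R.T@t)
    def blob(mask,u,v):
        n,l,st,ce=cv2.connectedComponentsWithStats(mask.astype(np.uint8)); return l==l[v,u],st[l[v,u]]
    # platter: fit bright region contour
    g=im.astype(int).sum(2)/3
    for name,(u0,v0,zz,rad) in dict(platter=(171,224,.03,20),cast=(283,220,.024,14)).items():
        m=g>150 if name=='platter' else (g>110)
        sub=np.zeros_like(m); sub[v0-28:v0+29,u0-28:u0+29]=m[v0-28:v0+29,u0-28:u0+29]
        cs,_=cv2.findContours(sub.astype(np.uint8),cv2.RETR_EXTERNAL,cv2.CHAIN_APPROX_NONE)
        c=max(cs,key=cv2.contourArea); h=cv2.convexHull(c)
        e=cv2.fitEllipse(h); p=atz("top",*e[0],zz); print(name,e,p.round(4))
    return im,C,g
E
python3 - <<'E'
from meas import *
im,C,g=run("pics/top0.npz",0)
# slot: dark within well
w=g[208:240,155:190]
big=cv2.resize(w.astype(np.float32),None,fx=8,fy=8,interpolation=cv2.INTER_CUBIC)
m=((big<105)*255).astype(np.uint8)
n,l,st,ce=cv2.connectedComponentsWithStats(m); print(st,ce)
k=l[(224-208)*8,(171-155)*8]; cs,_=cv2.findContours((l==k).astype(np.uint8),0,2)
r=cv2.minAreaRect(max(cs,key=cv2.contourArea)); bx=(cv2.boxPoints(r)+.5)/8-.5+[155,208]
P=np.array([atz("top",*b,.023) for b in bx]); print("slot",r,bx,P.round(4),P.mean(0).round(4))
for i in range(2): e=P[i+1]-P[i]; print(np.hypot(*e[:2]),np.degrees(np.arctan2(e[1],e[0])))
# housing angle
hm=((g>55)&(g<400)); 
Z=C[...,2]
# block top of cast, both views
for n,f in(("top","pics/top0.npz"),("side","pics/side0.npz")):
    z=np.load(f); P=cloud(n,z['d'])
    s=(abs(P[...,0]-.527)<.045)&(abs(P[...,1]+.12)<.045)
    for lo,hi in((.055,.069),(.03,.075),(.072,.1)):
        q=P[s&(P[...,2]>lo)&(P[...,2]<hi)]; 
        if len(q)<5: continue
        r=cv2.minAreaRect(q[:,:2].astype(np.float32)*1000); print(n,lo,len(q),r,q.mean(0).round(3))
    s=(abs(P[...,0]-.60)<.07)&(abs(P[...,1]-.18)<.07)&(P[...,2]>.05)
    q=P[s]; print("pin",len(q),q.mean(0),np.round(q[np.argsort(-q[:,2])][:12],3).tolist())
E
```

```text
cam [ 0.33331452 -0.1015549   1.30971019]
platter ((170.26809692382812, 222.8769989013672), (39.43901443481445, 40.96004867553711), 56.859432220458984) [0.5341 0.1438 0.03  ]
cast ((282.697998046875, 219.1925048828125), (27.91200065612793, 28.41118812561035), 86.6700210571289) [ 0.5407 -0.1254  0.024 ]
[[    0     0   280   256 62845]
 [    0     0    17    19   203]
 [  246     0    34    33   651]
 [   66    78   130    94  6397]
 [  225   190    55    66  1382]
 [    0   238    18    18   202]] [[137.41408227 126.68431856]
 [  5.81280788   6.67487685]
 [265.84792627  11.2718894 ]
 [130.08238237 124.58433641]
 [257.57959479 232.89146165]
 [  6.0049505  248.55940594]]
slot ((130.34490966796875, 124.73905944824219), (54.310577392578125, 125.294921875), 64.98310089111328) [[162.3239069  223.39051247]
 [176.51642609 216.76733589]
 [179.38732147 222.9192524 ]
 [165.19480133 229.54242897]] [[0.5342 0.1642 0.023 ]
 [0.5499 0.1305 0.023 ]
 [0.5348 0.1232 0.023 ]
 [0.5192 0.157  0.023 ]] [0.5345 0.1437 0.023 ]
0.037269587479032765 -65.03002391075444
0.016733105860545782 -154.39225954105495

[... 761 characters left out ...]
6875, -127.7057113647461), (24.08152961730957, 40.277259826660156), 80.2723159790039) [ 0.536 -0.132  0.061]
side 0.03 296 ((540.0027465820312, -128.07041931152344), (24.197980880737305, 40.9170036315918), 78.92118835449219) [ 0.536 -0.133  0.053]
side 0.072 75 ((539.6924438476562, -127.43899536132812), (9.91837215423584, 34.02980041503906), 79.79928588867188) [ 0.538 -0.128  0.079]
pin 70 [0.62219209 0.15567929 0.06910885] [[0.62, 0.152, 0.085], [0.625, 0.154, 0.085], [0.627, 0.147, 0.085], [0.63, 0.156, 0.085], [0.632, 0.154, 0.085], [0.63, 0.151, 0.085], [0.626, 0.16, 0.085], [0.625, 0.149, 0.084], [0.624, 0.157, 0.084], [0.628, 0.158, 0.084], [0.623, 0.152, 0.084], [0.624, 0.162, 0.084]]
```

```bash
cat > rem.py <<'E'
import sys; from h import *
from scipy.spatial.transform import Rotation as Ro
# args: x y z tool-y-direction(deg): prints remaining shift (fractions, tool axes), turn fraction
o=bot.get_obs(); R=Ro.from_quat(o['tool_rot']); p=np.array(eval("["+sys.argv[1]+"]"))
ty=np.radians(p[3]); y=np.array([np.cos(ty),np.sin(ty),0]); z=np.array([0,0,-1.]); T=Ro.from_matrix(np.stack([np.cross(y,z),y,z],1))
a=(R.inv()*T).as_rotvec()
print("shift",(R.inv().apply(p[:3]-o['eef_pos'])/.2).round(4),"turn",(a/np.pi).round(4),"ty",np.degrees(np.arctan2(*R.apply([0,1,0])[1::-1])).round(2))
print(o['clock'],"pos",o['eef_pos'].round(4),"j",o['joint_pos'].round(2),"F",o['ft_force'].round(1),"T",o['ft_torque'].round(2),"g",o['grip_width'].round(4),o['grasp_force'])
E
python3 - <<'E'
from h import *
f=lambda x,y:(120+x*190/800,175+y*100/421)
for x,y,z in((130,75,.05),(38,145,.047),(175,18,.085),(120,30,.026),(400,98,.026),(320,386,.026),(32,308,.026)): print(f(x,y),atz("top",*f(x,y),z).round(4))
E
```

```text
(150.875, 192.81472684085512) [0.6039 0.1879 0.05  ]
(129.025, 209.4418052256532) [0.5649 0.2392 0.047 ]
(161.5625, 179.27553444180523) [0.6283 0.156  0.085 ]
(148.5, 182.12589073634203) [0.6358 0.2    0.026 ]
(215.0, 198.27790973871734) [0.5937 0.0377 0.026 ]
(196.0, 266.68646080760095) [0.4292 0.0813 0.026 ]
(127.6, 248.15914489311166) [0.4751 0.2446 0.026 ]
```

Request:
{"op": "apply_moves", "data": {"steps": [[[-0.138,-0.119,0],[0,0,0],1],[[-0.138,-0.119,0],[0,0,0],1],[[-0.138,-0.119,0],[0,0,0],1],[[-0.138,-0.119,0],[0,0,0],1],[[-0.138,-0.119,0],[0,0,0],1],[[-0.138,-0.119,0],[0,0,0],1],[[-0.138,-0.119,0],[0,0,0],1],[[-0.138,-0.119,0],[0,0,0],1]]}}

```text
clock: 0.77
eef_pos: [0.2956, 0.2378, 0.2481]
tool_rot: [0.134, 0.991, -0.0, -0.0]
ft_force: [0.6, 0.9, 0.4]
grip_width: 0.0852
grasp_force: 0.0
```

Request:
{"op": "apply_moves", "data": {"steps": [[[-0.138,-0.119,0],[0,0,0],1],[[-0.138,-0.119,0],[0,0,0],1],[[-0.138,-0.119,0],[0,0,0],1],[[-0.138,-0.119,0],[0,0,0],1],[[-0.138,-0.119,0],[0,0,0],1],[[-0.138,-0.119,0],[0,0,0],1],[[-0.138,-0.119,0],[0,0,0],1],[[-0.138,-0.119,0],[0,0,0],1]]}}

```text
clock: 1.43
eef_pos: [0.4578, -0.0046, 0.248]
tool_rot: [0.135, 0.991, 0.0, -0.0]
ft_force: [0.6, 0.6, -0.9]
grip_width: 0.0853
grasp_force: 0.0
```

```bash
python3 rem.py .540,-.127,.047,80
```

```text
shift [-0.5601 -0.4798  1.0046] turn [ 0.     -0.0002 -0.0305] ty 74.51Traceback (most recent call last):
  File "rem.py", line 8, in <module>
    print(o['clock'],"pos",o['eef_pos'].round(4),"j",o['joint_pos'].round(2),"F",o['ft_force'].round(1),"T",o['ft_torque'].round(2),"g",o['grip_width'].round(4),o['grasp_force'])
                                                                                                                                        ^^^^^^^^^^^^^^^^^^^^^
AttributeError: 'float' object has no attribute 'round'
```

Request:
{"op": "apply_moves", "data": {"steps": [[[-0.14,-0.12,0],[0,0,0],1],[[-0.14,-0.12,0],[0,0,0],1],[[-0.14,-0.12,0],[0,0,0],1],[[-0.14,-0.12,0],[0,0,0],1],[[0,0,0.15],[0,0,-0.0305],1],[[0,0,0.15],[0,0,0],1],[[0,0,0.1],[0,0,0],1],[[0,0,0],[0,0,0],1]]}}

```text
clock: 2.1
eef_pos: [0.5361, -0.1248, 0.1626]
tool_rot: [0.087, 0.996, 0.001, -0.006]
ft_force: [-1.3, -0.2, -1.1]
grip_width: 0.0856
grasp_force: 0.0
```

```bash
sed -i "s/o\['grip_width'\].round(4)/round(o['grip_width'],4)/" rem.py; python3 rem.py .540,-.127,.047,80
```

```text
shift [-0.0276 -0.0079  0.5779] turn [ 0.0002 -0.0035 -0.0001] ty 79.98
2.1 pos [ 0.5361 -0.1248  0.1626] j [-0.23  0.4  -0.    1.18  0.   -0.05] F [-1.3 -0.2 -1.1] T [0.05 0.05 0.01] g 0.0856 0.0
```

Request:
{"op": "apply_moves", "data": {"steps": [[[-0.008,0,0.08],[0,0,0],1],[[0,0,0.08],[0,0,0],1],[[0,0,0.08],[0,0,0],1],[[0,0,0.08],[0,0,0],1],[[0,0,0.08],[0,0,0],1],[[0,0,0],[0,0,0],1],[[0,0,0],[0,0,0],1],[[0,0,0],[0,0,0],1]]}}

```text
clock: 2.77
eef_pos: [0.5423, -0.1256, 0.0898]
tool_rot: [0.087, 0.996, -0.0, 0.001]
ft_force: [-0.5, -0.3, 0.1]
grip_width: 0.0855
grasp_force: 0.0
```

```bash
python3 rem.py .540,-.127,.047,80
```

```text
shift [ 0.0105 -0.009   0.2141] turn [-0.      0.0006  0.0003] ty 80.05
2.7667 pos [ 0.5423 -0.1256  0.0898] j [-0.23  0.47 -0.1   1.   -0.   -0.05] F [-0.5 -0.3  0.1] T [ 0.07 -0.01 -0.02] g 0.0855 0.0
```

Request:
{"op": "apply_moves", "data": {"steps": [[[0.01,-0.006,0.05],[0,0,0],1],[[0,0,0.06],[0,0,0],1],[[0,0,0.06],[0,0,0],1],[[0,0,0.04],[0,0,0],1],[[0,0,0],[0,0,0],1],[[0,0,0],[0,0,0],0],[[0,0,0],[0,0,0],0],[[0,0,0],[0,0,0],0]]}}

```text
clock: 3.43
eef_pos: [0.54, -0.1265, 0.0474]
tool_rot: [0.087, 0.996, -0.0, 0.001]
ft_force: [0.2, 0.1, 0.2]
grip_width: 0.0517
grasp_force: 0.0
```

Request:
{"op": "apply_moves", "data": {"steps": [[[0,0,0],[0,0,0],0],[[0,0,0],[0,0,0],0],[[0,0,0],[0,0,0],0],[[0,0,0],[0,0,0],0],[[0,0,0],[0,0,0],0],[[0,0,0],[0,0,0],0],[[0,0,0],[0,0,0],0],[[0,0,0],[0,0,0],0]]}}

```text
clock: 4.1
eef_pos: [0.5396, -0.1263, 0.0469]
tool_rot: [0.087, 0.996, -0.0, 0.001]
ft_force: [-1.1, 0.9, 5.6]
grip_width: 0.0232
grasp_force: 59.1
```

```bash
python3 rem.py .540,-.127,.2,80
```

```text
shift [-0.0035 -0.0028 -0.7653] turn [0.     0.0004 0.0002] ty 80.03
4.1 pos [ 0.5396 -0.1263  0.0469] j [-0.23  0.51 -0.16  0.9   0.   -0.06] F [-1.1  0.9  5.6] T [ 0.15  0.19 -0.03] g 0.0232 59.13159370422363
```

Request:
{"op": "apply_moves", "data": {"steps": [[[0,0,-0.05],[0,0,0],0],[[0,0,-0.12],[0,0,0],0],[[0,0,-0.14],[0,0,0],0],[[0,0,-0.14],[0,0,0],0],[[0,0,-0.14],[0,0,0],0],[[0,0,-0.06],[0,0,0],0],[[0.02,0.1,0],[0,0,0],0],[[0.035,0.18,0],[0,0,0],0]]}}

```text
clock: 4.77
eef_pos: [0.5388, -0.0718, 0.1777]
tool_rot: [0.09, 0.996, -0.001, 0.002]
ft_force: [0.1, 0.5, -2.8]
grip_width: 0.0233
grasp_force: 59.2
```

Request:
{"op": "apply_moves", "data": {"steps": [[[0.035,0.18,0],[0,0,0],0],[[0.035,0.18,0],[0,0,0],0],[[0.035,0.18,0],[0,0,0],0],[[0.035,0.18,0],[0,0,0],0],[[0.035,0.18,0],[0,0,0],0],[[0.032,0.145,0],[0,0,0],0],[[0,0,0],[0,0,0.03],0],[[0,0,0],[0,0,0.038],0]]}}

```text
clock: 5.43
eef_pos: [0.5325, 0.1459, 0.1758]
tool_rot: [0.193, 0.981, -0.0, -0.001]
ft_force: [0.5, 0.5, -1.5]
grip_width: 0.0235
grasp_force: 59.3
```

Request:
{"op": "apply_moves", "data": {"steps": [[[0,0,0],[0,0,0.038],0],[[0,0,0],[0,0,0.038],0],[[0,0,0],[0,0,0.038],0],[[0,0,0],[0,0,0.038],0],[[0,0,0],[0,0,0.038],0],[[0,0,0],[0,0,0.038],0],[[0,0,0],[0,0,0.01],0],[[0,0,0],[0,0,0],0]]}}

```text
clock: 6.1
eef_pos: [0.5329, 0.1435, 0.1759]
tool_rot: [0.538, 0.843, -0.001, -0.0]
ft_force: [0.4, 0.9, -1.7]
grip_width: 0.0232
grasp_force: 59.4
```

```bash
python3 rem.py .5343,.1437,.075,25
python3 - <<'E'
from h import *
for n in("top","side"):
    im,d=camera(n); np.savez(f"pics/{n}1.npz",im=im,d=d)
    if n=="side": cv2.imwrite("pics/side1.png",cv2.resize(im[80:260,100:340][...,::-1],(800,600),interpolation=cv2.INTER_CUBIC))
E
```

```text
shift [-0.0024  0.0075  0.5047] turn [-0.0005 -0.     -0.0004] ty 24.93
6.1 pos [0.5329 0.1435 0.1759] j [ 0.26  0.38  0.01  1.2  -0.    1.4 ] F [ 0.4  0.9 -1.7] T [-0.01  0.07  0.03] g 0.0232 59.371962547302246
```

View pics/side1.png

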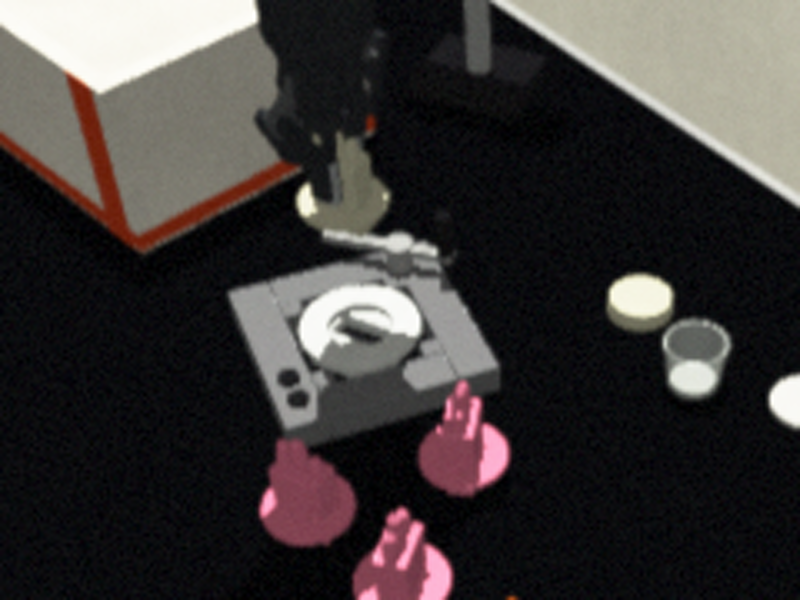

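Request:
{"op": "apply_moves", "data": {"steps": [[[-0.002,0.007,0.06],[0,0,0],0],[[0,0,0.1],[0,0,0],0],[[0,0,0.1],[0,0,0],0],[[0,0,0.1],[0,0,0],0],[[0,0,0.06],[0,0,0],0],[[0,0,0.03],[0,0,0],0],[[0,0,0],[0,0,0],0],[[0,0,0],[0,0,0],0]]}}

```text
clock: 6.87
eef_pos: [0.535, 0.144, 0.0865]
tool_rot: [0.538, 0.843, -0.0, -0.0]
ft_force: [-0.1, -0.3, -2.0]
grip_width: 0.0231
grasp_force: 59.4
```

```bash
python3 rem.py .5343,.1437,.0705,25
```

```text
shift [ 0.0001 -0.0038  0.08  ] turn [-0.     -0.     -0.0002] ty 24.97
6.8667 pos [0.535  0.144  0.0865] j [ 0.26  0.47 -0.11  0.99 -0.    1.4 ] F [-0.1 -0.3 -2. ] T [-0.01  0.    0.06] g 0.0231 59.38823997974396
```

Request:
{"op": "apply_moves", "data": {"steps": [[[0,-0.003,0.02],[0,0,0],0],[[0,0,0.02],[0,0,0],0],[[0,0,0.02],[0,0,0],0],[[0,0,0.01],[0,0,0],0],[[0,0,0],[0,0,0],0],[[0,0,0.005],[0,0,0],0],[[0,0,0.005],[0,0,0],0],[[0,0,0],[0,0,0],0]]}}

```text
clock: 7.53
eef_pos: [0.5343, 0.1437, 0.0702]
tool_rot: [0.538, 0.843, -0.0, -0.0]
ft_force: [-0.7, -0.8, -2.0]
grip_width: 0.0231
grasp_force: 59.4
```

```bash
python3 rem.py .5343,.1437,.059,25
```

```text
shift [-0.0002 -0.0001  0.0562] turn [-0.      0.     -0.0003] ty 24.95
7.5333 pos [0.5343 0.1437 0.0702] j [ 0.26  0.48 -0.13  0.96 -0.    1.4 ] F [-0.7 -0.8 -2. ] T [ 0.01 -0.07  0.07] g 0.0231 59.38744604587555
```

Request:
{"op": "apply_moves", "data": {"steps": [[[0,0,0.003],[0,0,0],0],[[0,0,0.003],[0,0,0],0],[[0,0,0],[0,0,0],0],[[0,0,0.003],[0,0,0],0],[[0,0,0],[0,0,0],0],[[0,0,0.003],[0,0,0],0],[[0,0,0],[0,0,0],0],[[0,0,0],[0,0,0],0]]}}

```text
clock: 8.2
eef_pos: [0.5343, 0.1437, 0.0679]
tool_rot: [0.538, 0.843, -0.0, -0.0]
ft_force: [0.5, 0.3, -1.3]
grip_width: 0.023
grasp_force: 59.4
```

```bash
python3 rem.py .5343,.1437,.059,25
```

```text
shift [-0.0002  0.      0.0444] turn [-0.     -0.     -0.0003] ty 24.95
8.2 pos [0.5343 0.1437 0.0679] j [ 0.26  0.49 -0.14  0.95  0.    1.4 ] F [ 0.5  0.3 -1.3] T [0.   0.02 0.02] g 0.023 59.3876713514328
```

Request:
{"op": "apply_moves", "data": {"steps": [[[0,0,0.003],[0,0,0],0],[[0,0,0.003],[0,0,0],0],[[0,0,0],[0,0,0],0],[[0,0,0.003],[0,0,0],0],[[0,0,0],[0,0,0],0],[[0,0,0.003],[0,0,0],0],[[0,0,0],[0,0,0],0],[[0,0,0],[0,0,0],0]]}}

```text
clock: 8.87
eef_pos: [0.5343, 0.1438, 0.0655]
tool_rot: [0.538, 0.843, 0.0, -0.0]
ft_force: [0.3, 0.5, -2.5]
grip_width: 0.0232
grasp_force: 59.4
```

```bash
python3 rem.py .5343,.1437,.059,25
```

```text
shift [-0.0003  0.      0.0323] turn [-0.     -0.     -0.0003] ty 24.95
8.8667 pos [0.5343 0.1438 0.0655] j [ 0.26  0.49 -0.14  0.94  0.    1.4 ] F [ 0.3  0.5 -2.5] T [ 0.09 -0.01  0.  ] g 0.0232 59.38758730888367
```

Sliding into the slot; carry on.

Request:
{"op": "apply_moves", "data": {"steps": [[[0,0,0.004],[0,0,0],0],[[0,0,0.004],[0,0,0],0],[[0,0,0.004],[0,0,0],0],[[0,0,0.004],[0,0,0],0],[[0,0,0.004],[0,0,0],0],[[0,0,0.003],[0,0,0],0],[[0,0,0],[0,0,0],0],[[0,0,0],[0,0,0],0]]}}

```text
clock: 9.53
eef_pos: [0.5342, 0.1438, 0.0608]
tool_rot: [0.538, 0.843, -0.0, -0.0]
ft_force: [-0.2, 0.7, -2.3]
grip_width: 0.0234
grasp_force: 59.4
```

```bash
python3 rem.py .5343,.1437,.059,25
```

```text
shift [-0.0004  0.0002  0.0089] turn [-0.0001 -0.0001 -0.0003] ty 24.95
9.5333 pos [0.5342 0.1438 0.0608] j [ 0.26  0.49 -0.14  0.93  0.    1.4 ] F [-0.2  0.7 -2.3] T [ 0.19  0.03 -0.03] g 0.0234 59.38720107078552
```

Request:
{"op": "apply_moves", "data": {"steps": [[[0,0,0.002],[0,0,0],0],[[0,0,0.002],[0,0,0],0],[[0,0,0],[0,0,0],0],[[0,0,0.002],[0,0,0],0],[[0,0,0],[0,0,0],0],[[0,0,0.002],[0,0,0],0],[[0,0,0],[0,0,0],0],[[0,0,0],[0,0,0],0]]}}

```text
clock: 10.2
eef_pos: [0.5343, 0.1438, 0.0593]
tool_rot: [0.538, 0.843, 0.0, -0.0]
ft_force: [-0.4, 1.0, -1.3]
grip_width: 0.0233
grasp_force: 59.4
```

```bash
python3 rem.py .5343,.1437,.059,25
```

```text
shift [-0.0005 -0.0004  0.0016] turn [ 0.     -0.     -0.0002] ty 24.96
10.2 pos [0.5343 0.1438 0.0593] j [ 0.26  0.5  -0.14  0.93  0.    1.4 ] F [-0.4  1.  -1.3] T [ 0.26  0.11 -0.02] g 0.0233 59.39796566963196
```

Request:
{"op": "apply_moves", "data": {"steps": [[[0,0,0.002],[0,0,0],0],[[0,0,0],[0,0,0],0],[[0,0,0.002],[0,0,0],0],[[0,0,0],[0,0,0],0],[[0,0,0.001],[0,0,0],0],[[0,0,0],[0,0,0],0],[[0,0,0],[0,0,0],0],[[0,0,0],[0,0,0],0]]}}

```text
clock: 10.87
eef_pos: [0.5344, 0.1439, 0.059]
tool_rot: [0.538, 0.843, 0.0, 0.0]
ft_force: [-2.5, 1.2, 5.8]
grip_width: 0.0234
grasp_force: 60.6
```

```bash
python3 rem.py .5343,.1437,.059,25
```

```text
shift [-0.0005 -0.0008  0.    ] turn [ 0.0002 -0.     -0.0003] ty 24.95
10.8667 pos [0.5344 0.1439 0.059 ] j [ 0.26  0.5  -0.15  0.93  0.    1.4 ] F [-2.5  1.2  5.8] T [ 0.13  0.66 -0.12] g 0.0234 60.58376133441925
```

Request:
{"op": "apply_moves", "data": {"steps": [[[0,0,0],[0,0,0],0.55],[[0,0,0],[0,0,0],0.55],[[0,0,0],[0,0,0],0.55],[[0,0,0],[0,0,0],0.55],[[0,0,0],[0,0,0],0.55],[[0,0,0],[0,0,0],0.55],[[0,0,-0.02],[0,0,0],0.55],[[0,0,-0.05],[0,0,0],0.55]]}}

```text
clock: 11.53
eef_pos: [0.5331, 0.1434, 0.0714]
tool_rot: [0.538, 0.843, -0.001, -0.001]
ft_force: [-0.2, -0.4, -0.2]
grip_width: 0.0467
grasp_force: 0.0
```

Request:
{"op": "apply_moves", "data": {"steps": [[[0,0,-0.1],[0,0,0],0.55],[[0,0,-0.15],[0,0,0],0.55],[[0,0,-0.1],[0,0,0],0.55],[[0,0,0],[0,0,0],0],[[0,0,0],[0,0,0],0],[[0,0,0],[0,0,0],0],[[0,0,0],[0,0,0],0],[[0,0,0],[0,0,0],0]]}}

```text
clock: 12.2
eef_pos: [0.5334, 0.1435, 0.1411]
tool_rot: [0.538, 0.843, -0.001, -0.001]
ft_force: [-0.8, -0.5, 0.3]
grip_width: 0.0002
grasp_force: 0.0
```

```bash
python3 rem.py .60,.144,.08,25
python3 - <<'E'
from h import *
im,d=camera("side"); np.savez("pics/side2.npz",im=im,d=d)
cv2.imwrite("pics/side2.png",cv2.resize(im[80:260,100:340][...,::-1],(800,600),interpolation=cv2.INTER_CUBIC))
P=cloud("side",d)
s=(np.hypot(P[...,0]-.534,P[...,1]-.144)<.03)&(P[...,2]>.06)&(P[...,2]<.11)
q=P[s]; print(len(q),np.percentile(q[:,2],[5,50,90,98,100]))
s=(np.hypot(P[...,0]-.627,P[...,1]-.155)<.02)&(P[...,2]>.06)&(P[...,2]<.1); print(P[s].mean(0))
E
```

```text
shift [-0.1385  0.3038  0.3045] turn [-0.0008 -0.0001 -0.0002] ty 24.96
12.2 pos [0.5334 0.1435 0.1411] j [ 0.26  0.41 -0.04  1.12 -0.    1.4 ] F [-0.8 -0.5  0.3] T [-0.06 -0.02 -0.01] g 0.0002 0.0
199 [0.06322705 0.07439852 0.09146774 0.09804543 0.10138342]
[0.62497499 0.15303168 0.07465615]
```

View pics/side2.png

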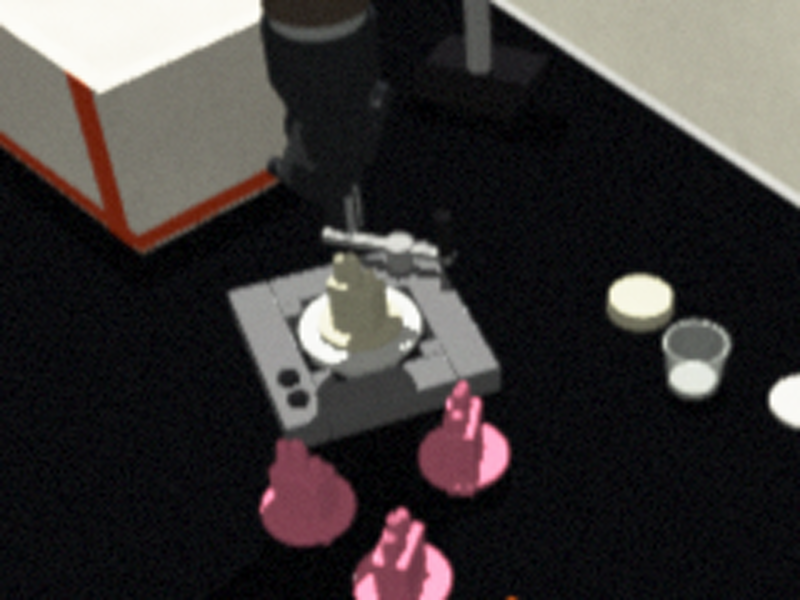

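The picture shows the cast upright at crop (360,320) with its flange flat on the platter. The latch is still open and its pin is at (443,225). Next I move to the near side of the pin.

```bash
python3 rem.py .597,.1335,.141,36
```

```text
shift [-0.1794  0.2667  0.    ] turn [-0.0008 -0.0002 -0.0614] ty 24.95
12.25 pos [0.5335 0.1435 0.1411] j [ 0.26  0.41 -0.04  1.12 -0.    1.4 ] F [ 0.1 -0.2 -0.6] T [-0.01  0.01  0.01] g 0.0001 0.0
```

Request:
{"op": "apply_moves", "data": {"steps": [[[-0.09,0.133,0],[0,0,0],0],[[-0.09,0.133,0],[0,0,0],0],[[0,0,0],[0,0,-0.031],0],[[0,0,0.04],[0,0,-0.031],0],[[0,0,0.08],[0,0,0],0],[[0,0,0.08],[0,0,0],0],[[0,0,0],[0,0,0],0],[[0,0,0],[0,0,0],0]]}}

```text
clock: 12.92
eef_pos: [0.5964, 0.1332, 0.1006]
tool_rot: [0.453, 0.891, -0.001, -0.002]
ft_force: [0.7, 0.3, 0.2]
grip_width: 0.0002
grasp_force: 0.0
```

```bash
python3 rem.py .597,.1335,.074,36
```

```text
shift [-0.0008  0.0037  0.1331] turn [-0.0012 -0.0005  0.0006] ty 36.11
12.9167 pos [0.5964 0.1332 0.1006] j [ 0.22  0.56  0.08  1.1  -0.    1.16] F [0.7 0.3 0.2] T [ 0.05 -0.01 -0.02] g 0.0002 0.0
```

Request:
{"op": "apply_moves", "data": {"steps": [[[0,0,0.04],[0,0,0],0],[[0,0,0.05],[0,0,0],0],[[0,0,0.04],[0,0,0],0],[[0,0,0],[0,0,0],0],[[0,0.02,0],[0,0,0],0],[[0,0.02,0],[0,0,0],0],[[0,0.02,0],[0,0,0],0],[[0,0,0],[0,0,0],0]]}}

```text
clock: 13.58
eef_pos: [0.6088, 0.1414, 0.077]
tool_rot: [0.453, 0.892, 0.001, 0.001]
ft_force: [0.6, 0.1, -0.1]
grip_width: -0.0001
grasp_force: 0.0
```

```bash
python3 rem.py .61,.143,.074,36
```

```text
shift [0.003  0.0095 0.0149] turn [0.0007 0.0002 0.0008] ty 36.14
13.5833 pos [0.6088 0.1414 0.077 ] j [0.23 0.6  0.09 1.06 0.   1.17] F [ 0.6  0.1 -0.1] T [-0.04 -0.01 -0.05] g -0.0001 0.0
```

Request:
{"op": "apply_moves", "data": {"steps": [[[-0.011,0.022,0],[0,0,-0.0333],0],[[-0.011,0.022,0],[0,0,-0.0333],0],[[-0.011,0.022,0],[0,0,-0.0333],0],[[-0.011,0.022,0],[0,0,-0.0333],0],[[-0.011,0.022,0],[0,0,-0.0333],0],[[-0.011,0.022,0],[0,0,-0.0333],0],[[-0.011,0.022,0],[0,0,-0.0333],0],[[0,0,0],[0,0,0],0]]}}

```text
clock: 14.25
eef_pos: [0.6384, 0.1561, 0.0767]
tool_rot: [0.103, 0.995, -0.0, 0.001]
ft_force: [0.5, -1.4, 0.8]
grip_width: 0.0
grasp_force: 0.4
```

```bash
python3 rem.py .61,.143,.074,78
cat > pin.py <<'E'
import sys; from h import *
for n in ("top","side"):
    im,d=camera(n); np.savez(f"pics/{n}_{sys.argv[1]}.npz",im=im,d=d)
    # bar: points at z .04-.055, 12..70 mm from the pivot
    P=cloud(n,d); g=im.mean(2); V=np.array([.604,.188]); D=P[...,:2]-V; r=np.hypot(D[...,0],D[...,1]); a=np.degrees(np.arctan2(D[...,1],D[...,0]))%360
    s=(r>.015)&(r<.066)&(P[...,2]>.038)&(P[...,2]<.056)&(a>100)&(a<230)
    print(n,s.sum(),np.percentile(a[s],[10,50,90]) if s.sum() else 0)
    if n=="side": cv2.imwrite(f"pics/side_{sys.argv[1]}.png",cv2.resize(im[120:210,150:270][...,::-1],(800,600),interpolation=cv2.INTER_CUBIC))
E
python3 pin.py 3
```

```text
shift [ 0.1255 -0.0935  0.0132] turn [-0.0001  0.0006  0.0009] ty 78.16
14.25 pos [0.6384 0.1561 0.0767] j [ 0.24  0.66  0.2   1.11 -0.    0.45] F [ 0.5 -1.4  0.8] T [-0.23 -0.08 -0.05] g 0.0 0.4267139732837677
top 21 [214.03107204 219.46993916 226.28188294]
side 52 [158.17284021 165.08579903 173.16398851]
```

Request:
{"op": "apply_moves", "data": {"steps": [[[-0.011,0.022,0],[0,0,-0.0333],0],[[-0.011,0.022,0],[0,0,-0.0333],0],[[-0.011,0.022,0],[0,0,-0.0333],0],[[-0.006,0.011,0],[0,0,-0.0167],0],[[-0.002,0.004,0],[0,0,-0.006],0],[[-0.002,0.004,0],[0,0,-0.006],0],[[0,0,0],[0,0,0],0],[[0,0,0],[0,0,0],0]]}}

```text
clock: 15.02
eef_pos: [0.6467, 0.1725, 0.0765]
tool_rot: [-0.097, 0.995, 0.0, 0.0]
ft_force: [1.4, -1.9, -0.2]
grip_width: 0.0002
grasp_force: 0.8
```

```bash
python3 rem.py .61,.143,.074,100; python3 pin.py 4
```

```text
shift [ 0.2084 -0.1092  0.0124] turn [0.     0.0001 0.0063] ty 101.14
15.0167 pos [0.6467 0.1725 0.0765] j [ 0.26  0.68  0.24  1.13 -0.    0.07] F [ 1.4 -1.9 -0.2] T [-0.31 -0.25 -0.05] g 0.0002 0.8300433307886124
top 19 [204.80951395 214.05381135 225.0834642 ]
side 33 [177.26247977 190.21488231 198.27911095]
```

Request:
{"op": "apply_moves", "data": {"steps": [[[-0.004,0.008,0],[0,0,-0.011],0],[[-0.004,0.008,0],[0,0,-0.011],0],[[-0.002,0.004,0],[0,0,-0.006],0],[[0,0,0],[0,0,0],0],[[-0.002,0.004,0],[0,0,-0.006],0],[[0,0,0],[0,0,0],0],[[0,0,0],[0,0,0],0],[[0,0,0],[0,0,0],0]]}}

```text
clock: 15.78
eef_pos: [0.6478, 0.1779, 0.0763]
tool_rot: [-0.151, 0.989, 0.0, -0.0]
ft_force: [1.3, -0.9, 0.8]
grip_width: -0.0001
grasp_force: 0.7
```

```bash
python3 rem.py .61,.143,.074,100; python3 pin.py 5
```

```text
shift [ 0.2325 -0.1102  0.0116] turn [ 0.     -0.      0.0407] ty 107.32
15.7833 pos [0.6478 0.1779 0.0763] j [ 0.27  0.69  0.25  1.14  0.   -0.03] F [ 1.3 -0.9  0.8] T [-0.21 -0.27 -0.05] g -0.0001 0.7497331872582436
top 89 [191.92033929 197.32432986 211.9501586 ]
side 32 [186.38712589 198.32822659 208.78426843]
```

Request:
{"op": "apply_moves", "data": {"steps": [[[-0.002,0.004,0],[0,0,-0.006],0],[[-0.002,0.004,0],[0,0,-0.006],0],[[0,0,0],[0,0,0],0],[[-0.002,0.004,0],[0,0,-0.006],0],[[0,0,0],[0,0,0],0],[[-0.002,0.004,0],[0,0,-0.006],0],[[0,0,0],[0,0,0],0],[[0,0,0],[0,0,0],0]]}}

```text
clock: 16.55
eef_pos: [0.6484, 0.1815, 0.0763]
tool_rot: [-0.188, 0.982, 0.0, -0.0]
ft_force: [2.3, -1.0, 0.9]
grip_width: -0.0
grasp_force: 0.7
```

```bash
python3 rem.py .61,.143,.074,100; python3 pin.py 6
```

```text
shift [ 0.2494 -0.1082  0.0114] turn [ 0.     -0.      0.0648] ty 111.67
16.55 pos [0.6484 0.1815 0.0763] j [ 0.27  0.69  0.26  1.14  0.   -0.11] F [ 2.3 -1.   0.9] T [-0.17 -0.23 -0.  ] g -0.0 0.7293496280908585
top 111 [191.37094242 199.16699041 211.86873623]
side 33 [190.62540119 202.89069019 215.3126809 ]
```

Request:
{"op": "apply_moves", "data": {"steps": [[[-0.002,0.006,0],[0,0,-0.006],0],[[0,0,0],[0,0,0],0],[[-0.002,0.006,0],[0,0,-0.006],0],[[0,0,0],[0,0,0],0],[[-0.002,0.006,0],[0,0,-0.006],0],[[0,0,0],[0,0,0],0],[[0,0,0],[0,0,0],0],[[0,0,0],[0,0,0],0]]}}

```text
clock: 17.32
eef_pos: [0.6488, 0.1825, 0.0763]
tool_rot: [-0.215, 0.977, -0.002, 0.0]
ft_force: [3.4, -7.8, 1.3]
grip_width: -0.0001
grasp_force: 4.4
```

```bash
python3 rem.py .61,.143,.074,100; python3 pin.py 7
```

```text
shift [ 0.259  -0.0976  0.0122] turn [-0.0015 -0.0001  0.0822] ty 114.8
17.3167 pos [0.6488 0.1825 0.0763] j [ 0.28  0.69  0.26  1.14 -0.   -0.16] F [ 3.4 -7.8  1.3] T [-1.64 -0.66  0.07] g -0.0001 4.390937983989716
top 113 [192.65315533 199.90371955 212.34715743]
side 29 [188.47961298 203.42373766 207.67236288]
```

View pics/side_7.png

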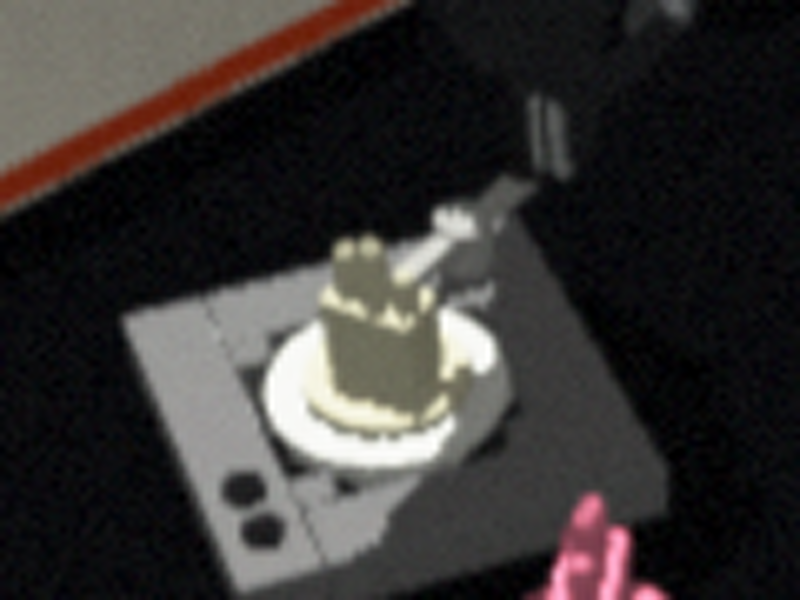

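The bar now lies over the flange at crop (440,240), at about 202°. That is 75° from its start, and the force has risen to 8 N, which is what the stop would give. One light extra push to confirm, then I back off.

Request:
{"op": "apply_moves", "data": {"steps": [[[0,0.006,0],[0,0,0],0],[[0,0,0],[0,0,0],0],[[0,0,0],[0,0,0],0],[[0,0,0],[0,0,0],0],[[0,0,0],[0,0,0],0],[[0,0,0],[0,0,0],0],[[0,0,0],[0,0,0],0],[[0,0,0],[0,0,0],0]]}}

```text
clock: 18.08
eef_pos: [0.6488, 0.1826, 0.0763]
tool_rot: [-0.214, 0.977, -0.003, 0.0]
ft_force: [3.8, -10.5, 0.5]
grip_width: -0.0003
grasp_force: 5.6
```

Request:
{"op": "apply_moves", "data": {"steps": [[[0,-0.02,0],[0,0,0],0],[[0,-0.05,0],[0,0,0],0],[[0,-0.08,0],[0,0,0],0],[[0,0,-0.1],[0,0,0],0],[[0,0,-0.15],[0,0,0],0],[[0,-0.15,-0.1],[0,0,0],0],[[0,-0.2,0],[0,0,0],0],[[0,-0.2,0],[0,0,0],0]]}}

```text
clock: 18.75
eef_pos: [0.7082, 0.0591, 0.1493]
tool_rot: [-0.217, 0.976, 0.0, 0.002]
ft_force: [0.7, -0.3, -0.1]
grip_width: -0.0
grasp_force: 0.0
```

Request:
{"op": "apply_moves", "data": {"steps": [[[0,-0.2,0],[0,0,0],0],[[0,-0.1,0],[0,0,0],0],[[0,0,0],[0,0,0],0],[[0,0,0],[0,0,0],0],[[0,0,0],[0,0,0],0],[[0,0,0],[0,0,0],0],[[0,0,0],[0,0,0],0],[[0,0,0],[0,0,0],0]]}}

```text
clock: 19.42
eef_pos: [0.7315, 0.0064, 0.1466]
tool_rot: [-0.217, 0.976, 0.0, 0.0]
ft_force: [0.4, 0.2, -0.2]
grip_width: -0.0001
grasp_force: 0.0
```

```bash
python3 pin.py 8
python3 - <<'E'
from h import *
for n in("top","side"):
    z=np.load(f"pics/{n}_8.npz"); P=cloud(n,z['d'])
    s=(abs(P[...,0]-.63)<.05)&(abs(P[...,1]-.19)<.05)&(P[...,2]>.068)&(P[...,2]<.1)
    q=P[s]; m=np.median(q,0) if len(q) else None; print(n,"pin",len(q),m, m is not None and np.degrees(np.arctan2(m[1]-.188,m[0]-.604)))
    s=(np.hypot(P[...,0]-.534,P[...,1]-.144)<.04)&(P[...,2]>.06)&(P[...,2]<.12); print(P[s][:,2].max())
z=np.load("pics/top_8.npz"); cv2.imwrite("pics/top8.png",cv2.resize(z['im'][165:265,110:243][...,::-1],(798,600),interpolation=cv2.INTER_CUBIC))
E
```

```text
top 9 [185.12728787 191.84624171 197.72990127]
side 30 [192.0398563  202.61483878 212.60633583]
top pin 40 [0.63883595 0.19815971 0.08443409] 16.259031285632314Traceback (most recent call last):
  File "<stdin>", line 6, in <module>
    return umr_maximum(a, axis, None, out, keepdims, initial, where)
ValueError: zero-size array to reduction operation maximum which has no identity
```

Run:
```python
from h import *
z=np.load("pics/side_8.npz"); P=cloud("side",z['d'])
s=(abs(P[...,0]-.63)<.05)&(abs(P[...,1]-.19)<.05)&(P[...,2]>.068)&(P[...,2]<.1)
q=P[s]; m=q.mean(0); print(len(q),m,np.degrees(np.arctan2(m[1]-.188,m[0]-.604)))
s=(np.hypot(P[...,0]-.534,P[...,1]-.144)<.04)&(P[...,2]>.06)&(P[...,2]<.12); print(s.sum(),P[s][:,2].max(),bot.get_obs()['ft_force'])
```

```text
36 [0.63914177 0.19707405 0.07905519] 14.478249532096608
203 0.10117944809308298 [0.55984839 0.50216086 0.01036365]
```

View pics/side_8.png

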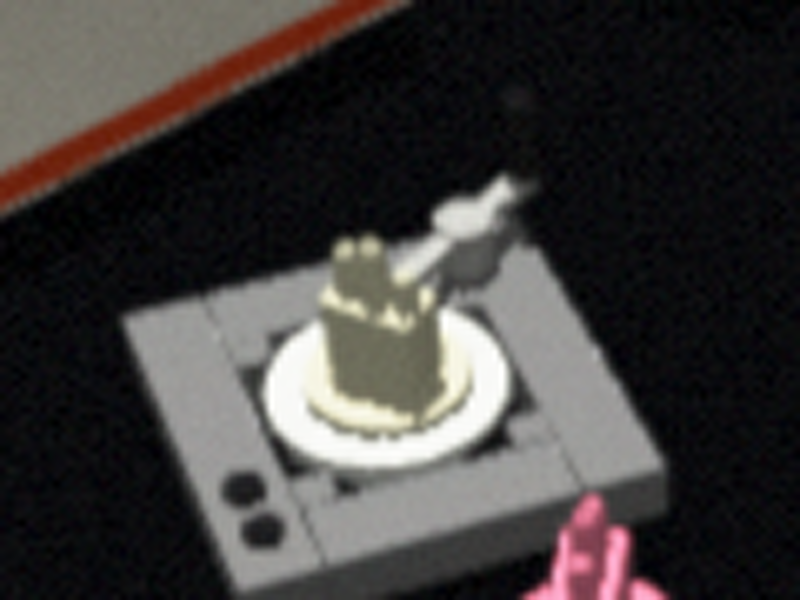

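The picture shows the cast home with its flange flat, the bar over the flange from crop (400,280) to the pin at (520,100), and the robot clear. Handing in.

```bash
python3 -c "
from workcell import bot
print(bot.job_done())"
```

```text
the job is handed in; nothing more can be done
None
```

The keyed cast is fully home in the slot with its flange on the platter, the latch was swung over the flange until it met a firm stop, and the job was handed in at about 19.5 s with the robot clear; no verdict came back.

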